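# Pack the fitting job's tray and slide it to its taped place

## Robot

A 6-joint arm with a two-finger parallel gripper is mounted at the origin on the work surface. World frame = base frame: x ahead of the robot, y to its left, z up, the work surface at z = 0. Lengths are in m, angles in degrees, forces in N, time in s.
With the tool pointing down it reaches from about 0.4 to 0.825 m from the base axis. Payload 7 kg.
Tool frame: the origin (TCP) lies between the finger pads; the fingertips stand 22 mm ahead of it and the grasp point (between the pads) lies 3 mm ahead of it; z points along the fingers, y is the line along which they close (so a half turn about z gives the same grasp; the last joint's range is limited). The gripper opens to 88 mm and grips with 3 to 60 N. Pads are 19 mm wide; open, the fingers measure 130 mm over their backs; the gripper's body (78 mm by 193 mm) begins 47 mm behind the grasp point.
Start: joints at [-51.274, 20.546, 0.682, 0, -70.136, -16.507], TCP at [0.255, -0.625, 0.249] pointing down, gripper open.
Joint ranges: [-176.03, 176.03], [-82.01, 121.73], [-58.28, 71.71], [-173.87, 95.51], [-174.79, -0.11], [-173.66, 173.66]. Speed limits (degrees/s): [136.94, 136.94, 172.46, 180, 180, 180].

## Interface

Orientations are given as [roll, pitch, yaw] about the fixed x, y, z axes, in that order (R = Rz(yaw) Ry(pitch) Rx(roll)).
In Python, from plant import ctrl gives the robot as it stands.
- The arm moves only by the tool apply_moves, never from a script. Its argument "targets" is a list of rows, each an object with "travel": the shift along the tool's x, y, z in mm, a list of three; "roll": the turn about the tool's z in degrees; "jaw": the finger opening in mm, from 0 to 87.6. In form: [{"travel": [tx, ty, tz], "roll": roll, "jaw": jaw}, ...]. A call has 1 to 10 rows; each row shifts and turns the commanded pose from where the row before left it, along the tool's axes as they then stand; what a row does not reach is not made up. A row lasts 1/10 s, in which the tool goes at most 50 mm and 8.59 degrees, less where a joint would pass 70% of its speed; a pose out of reach is approached as far as the arm can. A call with a gripper value outside its range is refused whole. The fingers move at their own pace and stop on an object; the grip force is fixed at half the most. Time passes only in rows, so rows that do not move let the fingers close. It gives the time, the measured TCP pose, the force, the opening and the grip force at its end, in the units of the state.
- ctrl.get_obs(): the state, without advancing time (a new reading comes with each control period).
- ctrl.snapshot(name): name is "scene" or "top" or "wrist"; returns the picture (384x512x3 uint8, red, green, blue); there is no depth.
- ctrl.calibration(name): a dict with "K" (3x3 intrinsics, pixels), "extrinsics" (4x4, takes a point from camera to world coordinates); the wrist camera has in their place "hand_eye" (4x4, takes a point from camera to tool coordinates, whose origin is the TCP and whose axes are the flange's). Camera axes: x right, y down, z forward; pixel columns grow to the right and rows downward; lengths in m; the calibration is good to about 2 mm. A picture is of the moment at which its call begins: read the wrist's pose just before it. calibration takes no time and is no camera call.
- ctrl.close_job(): hands the job in; it is judged then, once.
The state is a dict: "clock": time; "joint_pos": joint angles; "qvel": joint speeds; "tau": joint torques, N m; "tool_pos": TCP position; "orientation": TCP orientation; "force": force on the tool from outside, world axes, zero at the start; "moment": the same for the moment, N m; "opening": finger opening in m; "gripper_force": force on a finger pad.
Only numpy, scipy, OpenCV 4.12 (cv2) and the standard library are available. Lean on these libraries where they do the work, as an engineer would, in place of code of your own. Each camera call takes 0.05 s, during which the arm holds its last target. There are 200 camera calls.

## Task

Pack the job tray: lay the spanner and the G-clamp flat inside it, wholly below its rim, and stand the glue bottle upright on its floor, setting each thing down rather than dropping it. Then slide the packed tray along the bench, without lifting it, until it stands square inside its four tape corner marks, the bottle still upright and everything else on the bench left where it is.

Things in the scene. Friction and masses are not known exactly. Their poses are not given: they have to be found in the camera images.
- tray: Empty loose grey plastic tray, 190 (x) by 280 (y) by 50 mm high, 0.45 kg. Origin: centre of underside; x away from the robot, turned up to 0.2 rad. Floor 5 mm thick; space inside 166 (x) by 256 mm (y). Rolled rim all round, 12 mm wide, from 36 to 50 mm high, centre line 89 mm (x) and 134 mm (y) from the origin: pinch it lightly from above, or push the wall, which is vertical. About 1.3 kg when packed.
- place: The tray's place, beyond it on the bench: four flat L-shaped corner marks of yellow tape 20 mm wide, whose inner edges bound 220 mm (x) by 310 mm (y), 15 mm more than the tray on every side. Origin: their centre, on the bench top; x away from the robot, turned up to 0.2 rad. The tape cannot be felt.
- spanner: Plain steel combination spanner lying flat, 190 mm long, 0.22 kg. Origin: middle of its length, on the underside; x along it from the ring end (31 mm across) to the open jaw (37 mm across), z up. Shank 14 mm wide, 138 mm long, from 2 to 10 mm above the surface; both ends 12 mm thick. x within 0.4 rad of world +y.
- spanner_ring_end (a point): Outer end of the spanner's ring, mid thickness.
- spanner_open_end (a point): Outer end of the spanner's open jaw, mid thickness.
- clamp: Dark iron G-clamp lying flat, 172 by 90 mm, 18 mm thick (22 at the screw pad), 0.4 kg. Origin: middle of the frame, on the underside; x (near world +y) along spine and screw to the fixed jaw (ends at +60 mm), z up. Spine 120 mm long, 14 wide, at y -33 mm; arms at x +-52 mm; screw 11 mm thick at y +22 mm, out to x -112 mm, with a tommy bar there from y -3 to +47 mm. 42 mm free between spine and screw.
- clamp_spine (a point): Middle of the clamp's spine, mid height: where to pinch it across its 14 mm width (along the clamp's y).
- clamp_jaw_end (a point): Outer end of the clamp's fixed jaw arm, mid thickness.
- clamp_screw_end (a point): Outer end of the clamp's screw, at the tommy bar.
- bottle: White plastic glue bottle, standing, 52 mm in diameter, 125 mm high, 0.22 kg: straight body up to 94 mm, short shoulder, screw cap 32 mm in diameter from 104 to 125 mm. Origin: centre of the underside; z up through the cap.
- screwdriver: Screwdriver with a black handle, 180 mm long, lying; stays where it is. Origin: middle of its length on the underside, x towards the blade.
- hammer: Hammer with a wooden handle, 260 mm long, lying at the right rear; stays where it is. Origin: middle of its length on the underside, x towards the head.
- tin: Squat tin, 90 mm in diameter, 80 mm high, at the left; stays where it is. Origin: centre of the underside.
- mug: White mug, 80 mm in diameter, 92 mm high, at the right; stays where it is. Origin: centre of the underside.
- tape_roll: Roll of grey tape lying flat, 104 mm in diameter, 48 mm high, at the left rear; stays where it is. Origin: centre of the underside.
- bolt_bin: Small open black bin of bolts, 140 by 100 by 60 mm, at the right; stays where it is. Origin: centre of the underside.
Things that resemble listed ones, but are neither listed nor needed, are in the scene too. There is more than one size of the bottle; the job needs the largest.

How it is judged (in metres and radians):
On the way:
1. spanner, clamp and bottle are packed in the tray and let go, while the tray is still off its place (x of spanner_ring_end in the frame of tray between -0.085 and 0.085 m and y of spanner_ring_end in the frame of tray between -0.13 and 0.13 m and z of each of spanner_ring_end, spanner_open_end, clamp_jaw_end, clamp_screw_end in the frame of tray below 0.045 m and x of spanner_open_end in the frame of tray between -0.085 and 0.085 m and y of spanner_open_end in the frame of tray between -0.13 and 0.13 m and x of clamp_jaw_end in the frame of tray between -0.085 and 0.085 m and y of clamp_jaw_end in the frame of tray between -0.13 and 0.13 m and x of clamp_screw_end in the frame of tray between -0.085 and 0.085 m and y of clamp_screw_end in the frame of tray between -0.13 and 0.13 m and x of bottle in the frame of tray between -0.07 and 0.07 m and y of bottle in the frame of tray between -0.115 and 0.115 m and z of bottle in the frame of tray below 0.015 m and angle between bottle's own z axis and vertical below 0.15 rad and contact force between each of spanner, clamp, bottle and the fingers below 0.05 N and horizontal distance between tray and place above 0.06 m), for 0.2 s.
At the end, for the whole second after the job is handed in: Tray flat on the bench, centre within 22 mm of the place's centre along each of its axes, square within 0.12 rad (either way round). Both ends of spanner and clamp inside the tray's walls and under 45 mm above its underside. Bottle on the tray floor, within 0.15 rad of upright. All at rest (x of spanner_ring_end in the frame of tray between -0.085 and 0.085 m and y of spanner_ring_end in the frame of tray between -0.13 and 0.13 m and z of each of spanner_ring_end, spanner_open_end, clamp_jaw_end, clamp_screw_end in the frame of tray below 0.045 m and x of spanner_open_end in the frame of tray between -0.085 and 0.085 m and y of spanner_open_end in the frame of tray between -0.13 and 0.13 m and x of clamp_jaw_end in the frame of tray between -0.085 and 0.085 m and y of clamp_jaw_end in the frame of tray between -0.13 and 0.13 m and x of clamp_screw_end in the frame of tray between -0.085 and 0.085 m and y of clamp_screw_end in the frame of tray between -0.13 and 0.13 m and x of bottle in the frame of tray between -0.07 and 0.07 m and y of bottle in the frame of tray between -0.115 and 0.115 m and z of bottle in the frame of tray below 0.015 m and angle between bottle's own z axis and vertical below 0.15 rad and x of tray in the frame of place between -0.022 and 0.022 m and y of tray in the frame of place between -0.022 and 0.022 m and angle between the y axis of tray and the y axis of place, either way round below 0.12 rad and height (world z) of tray below 0.006 m and linear speed of each of spanner, clamp, bottle, tray below 0.02 m/s); the robot touches nothing.
It fails at once if the tray is lifted off the bench (more than 20 mm) or tipped (more than 0.15 rad) (height (world z) of tray above 0.02 m or angle between tray's own z axis and vertical above 0.15 rad).
It fails at once if the bottle is tipped by more than 0.6 rad (angle between bottle's own z axis and vertical above 0.6 rad).
It fails at once if the spanner, the clamp or the bottle is dropped: out of the fingers it falls faster than 0.9 m/s (from about 40 mm or more) ((linear speed of spanner above 0.9 m/s and contact force between spanner and the fingers below 0.05 N) or (linear speed of clamp above 0.9 m/s and contact force between clamp and the fingers below 0.05 N) or (linear speed of bottle above 0.9 m/s and contact force between bottle and the fingers below 0.05 N)).
It fails at once if the screwdriver, hammer, tin, mug, tape roll or bolt bin is moved by more than 30 mm (distance of any of screwdriver, hammer, tin, mug, tape_roll, bolt_bin from where it was at the start of the episode above 0.03 m).
It also fails if it takes over 72 s, if anything falls off the work surface, if the arm or the gripper's body presses on something with over 40 N, if the wrist force passes 120 N, or if a joint passes its speed limit or range.

## Working session

There is one attempt and no reset: what is moved stays moved. The work goes in short steps, Python scripts to look and compute and a tool call to move; the robot and the scene stay as the last step left them, time stands still between calls to the robot, and variables do not carry over. Pictures are saved under pics/ and viewed, at most 10 in all, crops included, and the job is handed in when it is done.

Besides the shell and the picture viewer there is one more tool, called after "Call:" in YAML: its name, and indented under it one key for each argument. apply_moves: Moves the arm, as the interface text tells. Its arguments: {"type":"object","properties":{"targets":{"type":"array","items":{"type":"object","properties":{"travel":{"type":"array","items":{"type":"number"}},"roll":{"type":"number"},"jaw":{"type":"number"}}}}},"required":["targets"]}

```bash
ls; mkdir -p pics; python3 - <<'E'
from plant import ctrl
import cv2
o=ctrl.get_obs();print({k:o[k] for k in('clock','tool_pos','orientation','opening')})
for n in('scene','top'):
    im=ctrl.snapshot(n);cv2.imwrite(f'pics/{n}0.png',cv2.resize(im[:,:,::-1],(800,600),interpolation=cv2.INTER_CUBIC))
    cv2.imwrite(f'/tmp/{n}.png',im[:,:,::-1])
    print(ctrl.calibration(n))
print(ctrl.calibration('wrist'))
E
```

```text
pics
{'clock': 0.0, 'tool_pos': array([ 0.25505688, -0.62447069,  0.24763201]), 'orientation': array([ 1.79907675e+02, -5.90564546e-03, -1.57789101e+02]), 'opening': 0.08748419085422969}
{'K': array([[353.63578972,   0.        , 249.62465108],
       [  0.        , 353.63578972, 193.20306321],
       [  0.        ,   0.        ,   1.        ]]), 'extrinsics': array([[ 0.03464151,  0.54564389, -0.83730085,  1.43908367],
       [ 0.99938983, -0.01516961,  0.03146201, -0.05815394],
       [ 0.00446552, -0.83787984, -0.54583646,  0.636661  ],
       [ 0.        ,  0.        ,  0.        ,  1.        ]])}
{'K': array([[432.88359137,   0.        , 253.6225306 ],
       [  0.        , 432.88359137, 190.12894709],
       [  0.        ,   0.        ,   1.        ]]), 'extrinsics': array([[-2.57559367e-02, -9.81253554e-01,  1.90992393e-01,
         2.02579750e-01],
       [-9.99662575e-01,  2.59257484e-02, -1.61008072e-03,
        -3.01212464e-02],
       [-3.37172330e-03, -1.90969416e-01, -9.81590196e-01,
         1.71590744e+00],
       [ 0.00000000e+00,  0.00000000e+00,  0.00000000e+00,
         1.00000000e+00]])}
{'K': array([[312.53411869,   0.        , 256.6278267 ],
       [  0.        , 312.53411869, 191.50222736],
       [  0.        ,   0.        ,   1.        ]]), 'hand_eye': array([[ 8.67306584e-04, -9.65205184e-01, -2.61492259e-01,
         7.05517861e-02],
       [ 9.99999351e-01,  6.43827569e-04,  9.40296723e-04,
        -1.94821315e-05],
       [-7.39223346e-04, -2.61492905e-01,  9.65205115e-01,
        -1.34703786e-01],
       [ 0.00000000e+00,  0.00000000e+00,  0.00000000e+00,
         1.00000000e+00]])}
```

View pics/top0.png

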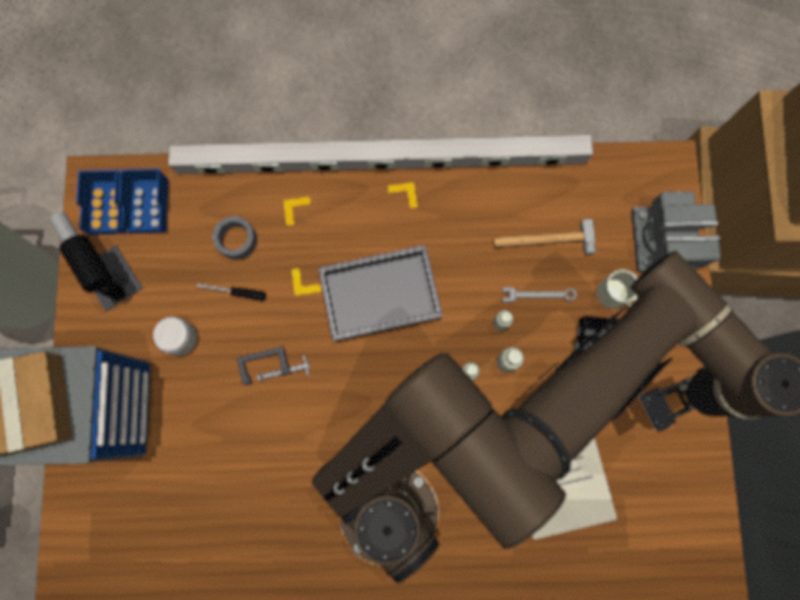

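View pics/scene0.png

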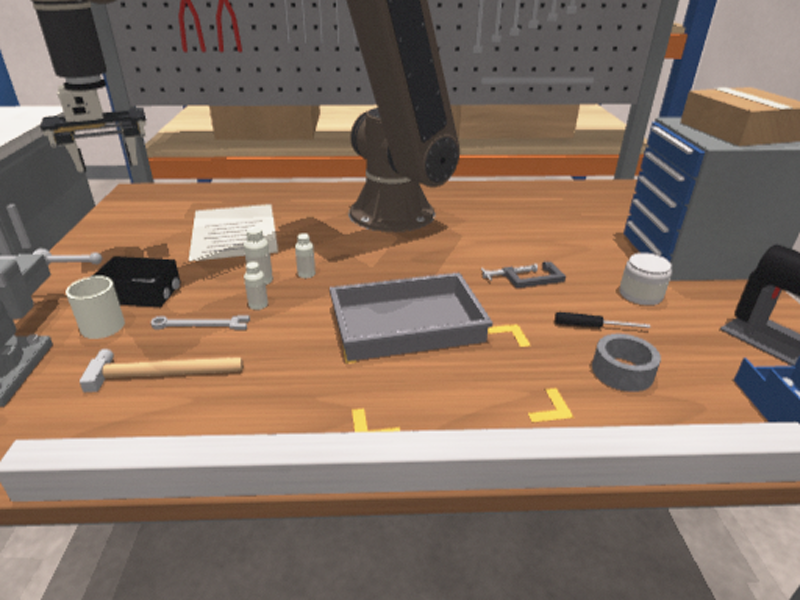

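Top view (800×600 pixels): the tray is at (380,293), the spanner runs (508,294)–(574,294), and the clamp is at (270,365) with its bar on the right at (305,367).

- **Bottle candidates:** (504,318), (511,358) and (470,370). The one at (511,358) looks largest.
- **Yellow marks:** (290,205), (410,190) and (300,285); the fourth is hidden by the tray.

```bash
cat > h.py <<'E'
import numpy as np, cv2
from plant import ctrl
from scipy.spatial.transform import Rotation as R
def cam(n,o=None):
    c=ctrl.calibration(n)
    if n!='wrist': return c['K'],c['extrinsics']
    o=o or ctrl.get_obs()
    T=np.eye(4);T[:3,:3]=R.from_euler('xyz',o['orientation'],degrees=True).as_matrix();T[:3,3]=o['tool_pos']
    return c['K'],T@c['hand_eye']
def p2w(KT,uv,z):
    K,T=KT;uv=np.atleast_2d(uv)
    d=np.c_[uv,np.ones(len(uv))]@np.linalg.inv(K).T@T[:3,:3].T
    return T[:3,3]+d*((z-T[2,3])/d[:,2])[:,None]
def w2p(KT,P):
    K,T=KT;q=(np.atleast_2d(P)-T[:3,3])@T[:3,:3]@K.T
    return q[:,:2]/q[:,2:]
E
python3 - <<'E'
from h import *
np.set_printoptions(precision=3,suppress=True)
s=1.5625;KT=cam('top')
for n,uv,z in [('traycorn outer top',[(320,268),(425,248),(440,319),(334,340)],.05),
 ('spanner open, ring',[(503,294),(577,294)],.006),
 ('bottles top',[(504,314),(512,353),(469,367)],.12),
 ('clamp spine ends?, jaw corners',[(239,357),(285,348),(247,383),(309,367)],.015),
 ('tape outer corners',[(284,200),(415,184),(296,295)],0),('tape inner',[(293,209),(408,193),(303,285)],0),
 ('mug,hammer handle end,bin,tin,roll',[(619,288),(494,243),(597,335),(174,335),(234,237)],.05)]:
    print(n,p2w(KT,np.array(uv)/s-.0,z)[:,:2].tolist())
im=cv2.imread('/tmp/scene.png')
cv2.imwrite('pics/bott.png',cv2.resize(im[130:230,80:220],(700,500),interpolation=cv2.INTER_CUBIC))
# bottle height from scene: base/top rows
K2=cam('scene')
for P in p2w(KT,np.array([(504,314),(512,353),(469,367)])/s,.12):
    print(w2p(K2,[[P[0],P[1],0],[P[0],P[1],.125]]).round())
E
```

```text
traycorn outer top [[0.6067799357648022, 0.15825083374976942], [0.6519779280367466, -0.10917664684594704], [0.4681853012615475, -0.14035869600478668], [0.42242013415794666, 0.12431185361491148]]
spanner open, ring [[0.5360945235253327, -0.307971370238199], [0.5310607223092176, -0.49837886483117705]]
bottles top [[0.4650954147459779, -0.2891122464803296], [0.37122158907361685, -0.3027617922448594], [0.3408422721717667, -0.19963747302574933]]
clamp spine ends?, jaw corners [[0.3901882271919038, 0.3673458746726626], [0.40994135964640804, 0.2515085750757418], [0.3244639454692178, 0.3461048580292219], [0.36041018760040994, 0.19092427393850886]]
tape outer corners [[0.8073458855028043, 0.25889502283927784], [0.8427306291051557, -0.09083292635925934], [0.5487761711515899, 0.22630604978663293]]
tape inner [[0.7816652876089099, 0.2348628004330684], [0.8179990426591728, -0.07140934110608742], [0.5747565047280415, 0.20820779759015118]]
mug,hammer handle end,bin,tin,roll [[0.5351692406491332, -0.592916967933833], [0.6604457301439088, -0.28531427312086], [0.4178116674394585, -0.5279064124745032], [0.4453415731232851, 0.5217784377909009], [0.6940239097664526, 0.3776843542927467]]
[[168. 195.]
 [163. 161.]]
[[168. 180.]
 [164. 148.]]
[[199. 175.]
 [196. 143.]]
```

View pics/bott.png

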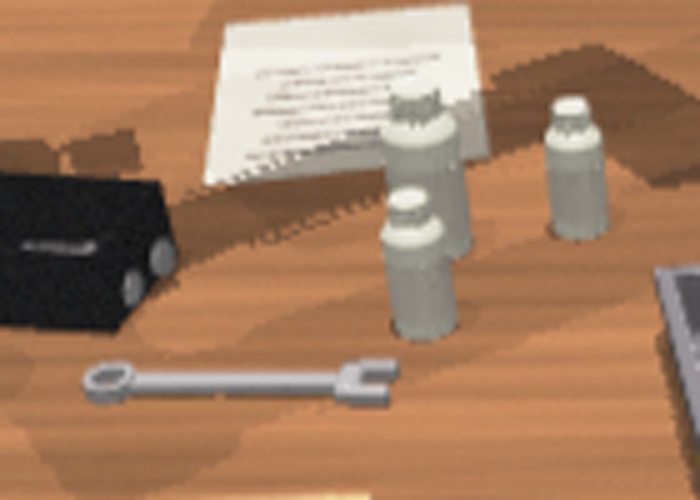

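The largest bottle is the rear one: crop pixel (425,170), at (0.371,-0.303). The other two are clearly smaller. There is only one spanner. Next I'll move above the spanner for a closer wrist view.

Call:
apply_moves:
  targets:
    - {"travel": [-42,12.5,0],"roll": 0,"jaw": 50}
    - {"travel": [-42,12.5,0],"roll": 0,"jaw": 50}
    - {"travel": [-42,12.5,0],"roll": 0,"jaw": 50}
    - {"travel": [-42,12.5,0],"roll": 0,"jaw": 50}
    - {"travel": [-42,12.5,0],"roll": 0,"jaw": 50}
    - {"travel": [-42,12.5,0],"roll": 0,"jaw": 50}
    - {"travel": [-42,12.5,0],"roll": 0,"jaw": 50}
    - {"travel": [-42,12.5,0],"roll": 0,"jaw": 50}

```text
clock: 0.9
tool_pos: [0.5295, -0.4037, 0.2482]
orientation: [180.0, -0.0, -157.8]
force: [0.4, -1.3, -0.1]
opening: 0.0502
gripper_force: 0.0
```

Call:
apply_moves:
  targets:
    - {"travel": [0,0,0],"roll": -8.5,"jaw": 50}
    - {"travel": [0,0,0],"roll": -8.5,"jaw": 50}
    - {"travel": [0,0,0],"roll": -8.5,"jaw": 50}
    - {"travel": [0,0,0],"roll": -8.5,"jaw": 50}
    - {"travel": [0,0,0],"roll": -8.5,"jaw": 50}
    - {"travel": [0,0,0],"roll": -8.5,"jaw": 50}
    - {"travel": [0,0,0],"roll": -8.5,"jaw": 50}
    - {"travel": [0,0,0],"roll": -8.5,"jaw": 50}
    - {"travel": [0,0,0],"roll": 0,"jaw": 50}
    - {"travel": [0,0,0],"roll": 0,"jaw": 50}

```text
clock: 1.9
tool_pos: [0.5283, -0.4051, 0.2482]
orientation: [180.0, 0.0, -90.0]
force: [0.0, 0.5, -0.4]
opening: 0.0502
gripper_force: 0.0
```

```bash
python3 - <<'E'
from h import *
o=ctrl.get_obs();im=ctrl.snapshot('wrist')
print(o['clock'],o['tool_pos'],o['orientation'],o['opening'])
np.save('/tmp/w1.npy',cam('wrist',o)[1])
cv2.imwrite('/tmp/w1.png',im[:,:,::-1])
cv2.imwrite('pics/w1.png',cv2.resize(im[:,:,::-1],(800,600),interpolation=cv2.INTER_CUBIC))
t=ctrl.snapshot('top');cv2.imwrite('/tmp/t1.png',t[:,:,::-1])
E
```

```text
1.9 [ 0.52832107 -0.405139    0.24821013] [ 1.79966374e+02  1.96468367e-02 -9.00370928e+01] 0.05015896165985106
```

View pics/w1.png

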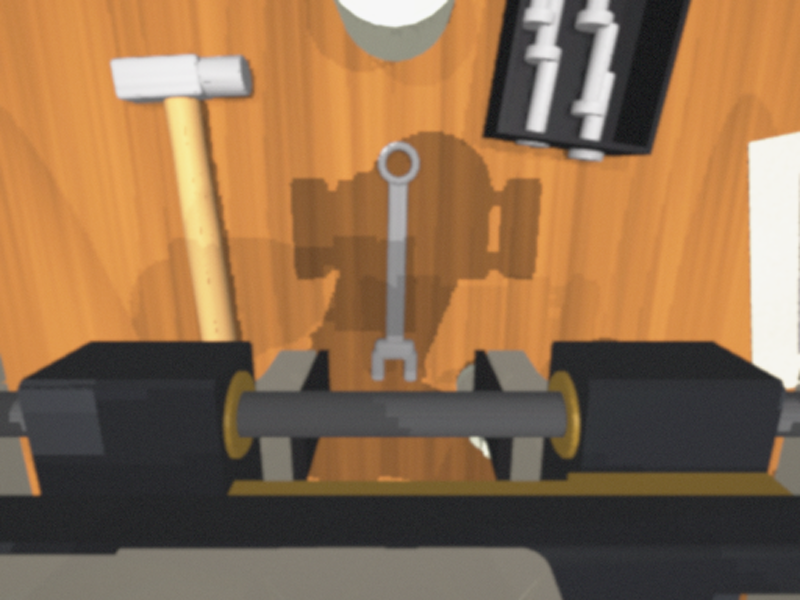

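The wrist view shows the spanner with its ring's outer end at (399,141) and its jaw end at (394,380). It lies nearly in line with the gripper.

```bash
python3 - <<'E'
from h import *
np.set_printoptions(precision=4,suppress=True)
K=cam('wrist')[0];T=np.load('/tmp/w1.npy');s=1.5625
P=p2w((K,T),np.array([(399,141),(394.5,380)])/s,.010);d=P[1]-P[0]
print('spanner',P[:,:2],np.linalg.norm(d),'mid',P.mean(0)[:2],'ang from +y deg',np.degrees(np.arctan2(-d[0],d[1])))
im=cv2.imread('/tmp/t1.png');hsv=cv2.cvtColor(im,cv2.COLOR_BGR2HSV);KT=cam('top')
m=cv2.inRange(hsv,(22,150,120),(35,255,255))
for c in cv2.findContours(m,0,2)[0]:
    if cv2.contourArea(c)>20:
        a=cv2.approxPolyDP(c,1.6,True)[:,0]; print('tape',p2w(KT,a,0)[:,:2].tolist())
cv2.imwrite('pics/trayc.png',cv2.resize(im[105:255,145:345],(800,600),interpolation=cv2.INTER_CUBIC))
E
```

```text
spanner [[ 0.5292 -0.4934]
 [ 0.5331 -0.3048]] 0.18865609394575564 mid [ 0.5312 -0.3991] ang from +y deg -1.1809158213208786
tape [[0.6146450417169516, 0.2364108534052069], [0.5562501243317708, 0.22810561931290335], [0.5629088504903428, 0.16738050000005855], [0.575439984786436, 0.17138740302082606], [0.5723682238192817, 0.2119357548837035], [0.6183960896596772, 0.2201292140245612]]
tape [[0.8099984493546076, 0.19553714168220418], [0.8029625139326738, 0.25787172799560687], [0.7421705398961945, 0.24925989234921314], [0.7504427923970005, 0.2369050063558209], [0.7894705939911123, 0.2411962545670358], [0.7971564945720653, 0.20385290692746794]]
tape [[0.8391568164971078, -0.02144431590017066], [0.8260078075798152, -0.021132368431135598], [0.8291494717583824, -0.06706421549922993], [0.7896699859542742, -0.07423912754899736], [0.7848821561732658, -0.09069645545746027], [0.8462507602288949, -0.08425948862130113]]
```

View pics/trayc.png

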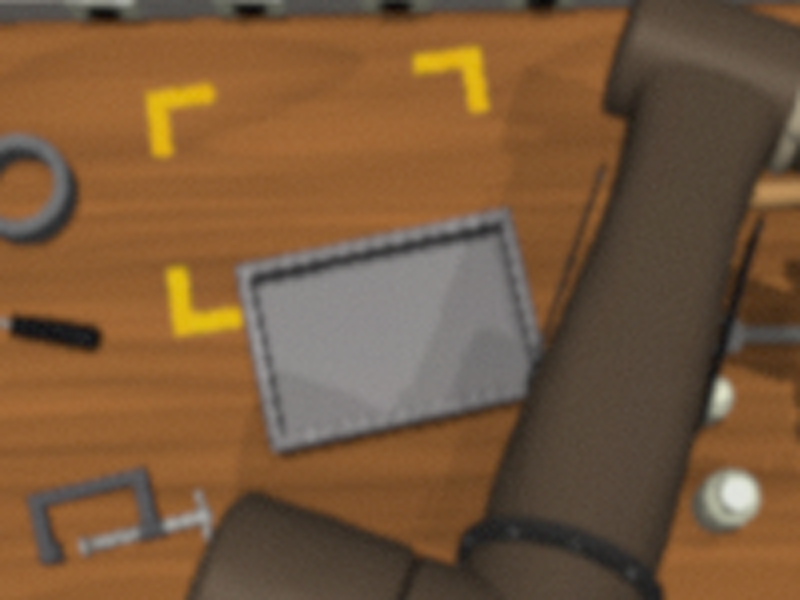

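Call:
apply_moves:
  targets:
    - {"travel": [-6,-3,40],"roll": 1.2,"jaw": 40}
    - {"travel": [0,0,45],"roll": 0,"jaw": 40}
    - {"travel": [0,0,45],"roll": 0,"jaw": 40}
    - {"travel": [0,0,45],"roll": 0,"jaw": 40}
    - {"travel": [0,0,30],"roll": 0,"jaw": 40}
    - {"travel": [0,0,13],"roll": 0,"jaw": 40}
    - {"travel": [0,0,6],"roll": 0,"jaw": 40}
    - {"travel": [0,0,0],"roll": 0,"jaw": 40}

```text
clock: 2.8
tool_pos: [0.5319, -0.3995, 0.025]
orientation: [-180.0, -0.0, -91.0]
force: [0.3, -0.4, -0.1]
opening: 0.0401
gripper_force: 0.0
```

Call:
apply_moves:
  targets:
    - {"travel": [0,0,0],"roll": 0,"jaw": 5}
    - {"travel": [0,0,0],"roll": 0,"jaw": 5}
    - {"travel": [0,0,0],"roll": 0,"jaw": 5}
    - {"travel": [0,0,0],"roll": 0,"jaw": 5}
    - {"travel": [0,0,0],"roll": 0,"jaw": 5}
    - {"travel": [0,0,0],"roll": 0,"jaw": 5}

```text
clock: 3.4
tool_pos: [0.5319, -0.3994, 0.0255]
orientation: [-179.9, -0.0, -91.0]
force: [-0.4, 1.2, 6.2]
opening: 0.0133
gripper_force: 30.0
```

Call:
apply_moves:
  targets:
    - {"travel": [0,0,-15],"roll": 0,"jaw": 5}
    - {"travel": [0,0,-40],"roll": 0,"jaw": 5}
    - {"travel": [0,0,-45],"roll": 0,"jaw": 5}
    - {"travel": [0,0,-45],"roll": 0,"jaw": 5}
    - {"travel": [0,0,-45],"roll": 0,"jaw": 5}
    - {"travel": [-20,-2.5,-35],"roll": 0,"jaw": 5}

```text
clock: 4.0
tool_pos: [0.5339, -0.3807, 0.2533]
orientation: [-179.9, -0.1, -91.1]
force: [0.5, 0.8, -2.7]
opening: 0.0136
gripper_force: 30.0
```

Call:
apply_moves:
  targets:
    - {"travel": [-43,-4.5,0],"roll": 0,"jaw": 5}
    - {"travel": [-45,-4.5,0],"roll": 0,"jaw": 5}
    - {"travel": [-45,-4.5,0],"roll": 0,"jaw": 5}
    - {"travel": [-45,-4.5,0],"roll": 0,"jaw": 5}
    - {"travel": [-45,-4.5,0],"roll": 0,"jaw": 5}
    - {"travel": [-45,-4.5,0],"roll": 0,"jaw": 5}
    - {"travel": [-45,-4.5,0],"roll": 0,"jaw": 5}
    - {"travel": [-45,-4.5,0],"roll": 0,"jaw": 5}
    - {"travel": [-43,-5,0],"roll": 0,"jaw": 5}
    - {"travel": [-20,-2,0],"roll": 0,"jaw": 5}

```text
clock: 5.0
tool_pos: [0.5843, 0.0441, 0.2501]
orientation: [-180.0, 0.0, -90.9]
force: [0.9, -0.1, -2.3]
opening: 0.0135
gripper_force: 30.0
```

Call:
apply_moves:
  targets:
    - {"travel": [0,0,0],"roll": -5.4,"jaw": 5}
    - {"travel": [0,0,0],"roll": -5.4,"jaw": 5}
    - {"travel": [0,0,0],"roll": 0,"jaw": 5}
    - {"travel": [0,0,0],"roll": 0,"jaw": 5}

```text
clock: 5.4
tool_pos: [0.5842, 0.0408, 0.2499]
orientation: [180.0, 0.0, -80.3]
force: [0.1, 0.9, -1.6]
opening: 0.0138
gripper_force: 30.0
```

```bash
python3 - <<'E'
from h import *
o=ctrl.get_obs();im=ctrl.snapshot('wrist')
print(o['clock'],o['tool_pos'],o['orientation'],o['opening'])
np.save('/tmp/w2.npy',cam('wrist',o)[1])
cv2.imwrite('/tmp/w2.png',im[:,:,::-1])
cv2.imwrite('pics/w2.png',cv2.resize(im[:,:,::-1],(800,600),interpolation=cv2.INTER_CUBIC))
E
```

```text
5.4 [0.58418171 0.0408101  0.24989616] [ 1.79996005e+02  6.81430701e-03 -8.03449054e+01] 0.013794065038664373
```

View pics/w2.png

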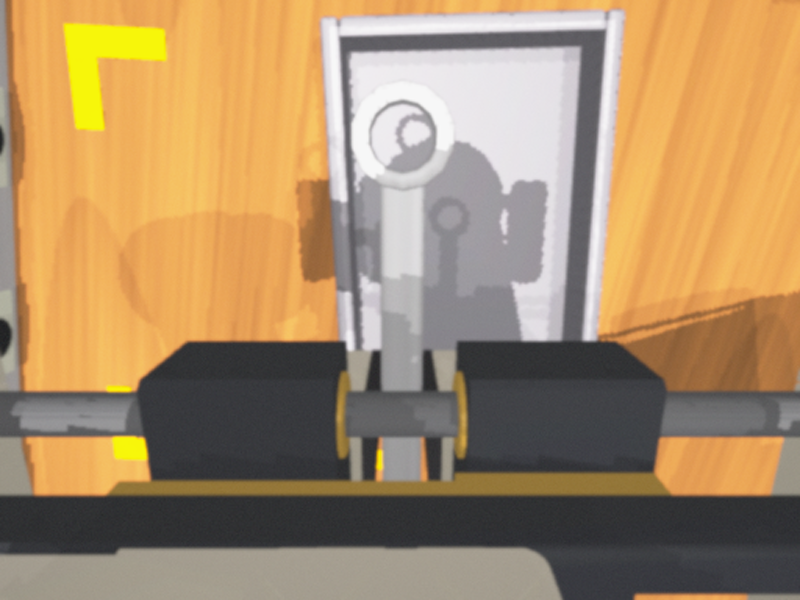

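The wrist view over the tray shows the outer rim corners at (322,18) and (622,12). The outer edges run down to about (346,345) and (600,340). The far-right tape's outer corner is at (64,24).

```bash
python3 - <<'E'
from h import *
np.set_printoptions(precision=4,suppress=True)
K=cam('wrist')[0];T=np.load('/tmp/w2.npy');s=1.5625
P=p2w((K,T),np.array([(322,18),(622,12),(600,340),(344,345)])/s,.045)[:,:2]
print(P, np.linalg.norm(P[0]-P[1]))
e=P[0]-P[1];a=np.arctan2(e[1],e[0]);print('yaw from end',np.degrees(a))
for i,j in((1,2),(0,3)):
    d=P[j]-P[i];print('side yaw',np.degrees(np.arctan2(-d[0],d[1])))
for yaw in(a,np.radians(9.8)):
    yv=np.array([-np.sin(yaw),np.cos(yaw)]);c=(P[0]+P[1])/2+.14*yv;print('c',c)
print('tape outer/inner',p2w((K,T),np.array([(64,24),(98,59)])/s,0)[:,:2])
print('ring tip height check', p2w((K,T),np.array([(403,83)])/s,.235))
E
```

```text
[[ 0.6592 -0.1083]
 [ 0.4759 -0.1431]
 [ 0.4301  0.0684]
 [ 0.6157  0.1041]] 0.1865758109841899
yaw from end 10.734969276413638
side yaw 12.205257139679562
side yaw 11.575078315071925
c [0.5415 0.0119]
c [0.5437 0.0123]
tape outer/inner [[ 0.8471 -0.0843]
 [ 0.8232 -0.0654]]
ring tip height check [[ 0.599  -0.0512  0.235 ]]
```

Call:
apply_moves:
  targets:
    - {"travel": [1.5,0,30],"roll": -0.8,"jaw": 5}
    - {"travel": [0,0,45],"roll": 0,"jaw": 5}
    - {"travel": [0,0,45],"roll": 0,"jaw": 5}
    - {"travel": [0,0,40],"roll": 0,"jaw": 5}
    - {"travel": [0,0,25],"roll": 0,"jaw": 5}
    - {"travel": [0,0,15],"roll": 0,"jaw": 5}
    - {"travel": [0,0,10],"roll": 0,"jaw": 5}
    - {"travel": [0,0,5],"roll": 0,"jaw": 5}
    - {"travel": [0,0,2],"roll": 0,"jaw": 5}
    - {"travel": [0,0,0],"roll": 0,"jaw": 5}

```text
clock: 6.45
tool_pos: [0.5852, 0.0396, 0.0332]
orientation: [-179.9, 0.0, -79.4]
force: [0.3, -0.0, -1.3]
opening: 0.0134
gripper_force: 30.0
```

Call:
apply_moves:
  targets:
    - {"travel": [0,0,1.5],"roll": 0,"jaw": 5}
    - {"travel": [0,0,1],"roll": 0,"jaw": 5}
    - {"travel": [0,0,0],"roll": 0,"jaw": 20}
    - {"travel": [0,0,0],"roll": 0,"jaw": 20}
    - {"travel": [0,0,0],"roll": 0,"jaw": 20}

```text
clock: 6.95
tool_pos: [0.585, 0.0396, 0.0304]
orientation: [-180.0, 0.0, -79.4]
force: [1.0, -0.5, 0.2]
opening: 0.0197
gripper_force: 0.0
```

Call:
apply_moves:
  targets:
    - {"travel": [0,0,-5],"roll": 0,"jaw": 20}
    - {"travel": [0,0,-20],"roll": 0,"jaw": 20}
    - {"travel": [0,0,-40],"roll": 0,"jaw": 40}
    - {"travel": [0,0,-45],"roll": 0,"jaw": 40}
    - {"travel": [0,0,-45],"roll": 0,"jaw": 40}
    - {"travel": [0,0,-45],"roll": 0,"jaw": 40}
    - {"travel": [0,0,-20],"roll": 0,"jaw": 40}

```text
clock: 7.65
tool_pos: [0.5862, 0.0396, 0.2557]
orientation: [-179.6, 0.0, -79.4]
force: [0.9, -0.2, -0.2]
opening: 0.04
gripper_force: 0.0
```

Call:
apply_moves:
  targets:
    - {"travel": [-40,15.2,0],"roll": 0,"jaw": 40}
    - {"travel": [-40,15.2,0],"roll": 0,"jaw": 40}
    - {"travel": [-40,15.2,0],"roll": 0,"jaw": 40}
    - {"travel": [-40,15.2,0],"roll": 0,"jaw": 40}
    - {"travel": [-40,15.2,0],"roll": 0,"jaw": 40}
    - {"travel": [-40,15.2,0],"roll": 0,"jaw": 40}
    - {"travel": [-40,15.2,0],"roll": 0,"jaw": 40}
    - {"travel": [-40,15.2,0],"roll": 0,"jaw": 40}
    - {"travel": [-40,15.2,0],"roll": 0,"jaw": 40}
    - {"travel": [0,0,0],"roll": 0,"jaw": 40}

```text
clock: 8.65
tool_pos: [0.3819, 0.3716, 0.2505]
orientation: [-180.0, 0.1, -79.2]
force: [0.4, -1.2, -0.3]
opening: 0.0399
gripper_force: 0.0
```

Call:
apply_moves:
  targets:
    - {"travel": [0,0,0],"roll": 0,"jaw": 40}
    - {"travel": [0,0,0],"roll": 0,"jaw": 40}

```text
clock: 8.85
tool_pos: [0.384, 0.3676, 0.2503]
orientation: [-180.0, -0.0, -79.4]
force: [-0.2, 0.4, 1.0]
opening: 0.0398
gripper_force: 0.0
```

```bash
python3 - <<'E'
from h import *
o=ctrl.get_obs();im=ctrl.snapshot('wrist')
print(o['clock'],o['tool_pos'],o['orientation'],o['opening'])
np.save('/tmp/w3.npy',cam('wrist',o)[1])
cv2.imwrite('pics/w3.png',cv2.resize(im[:,:,::-1],(800,600),interpolation=cv2.INTER_CUBIC))
E
```

```text
8.85 [0.38404269 0.36759048 0.25025307] [-1.79999120e+02 -1.72148901e-03 -7.93849979e+01] 0.03983124570270177
```

View pics/w3.png

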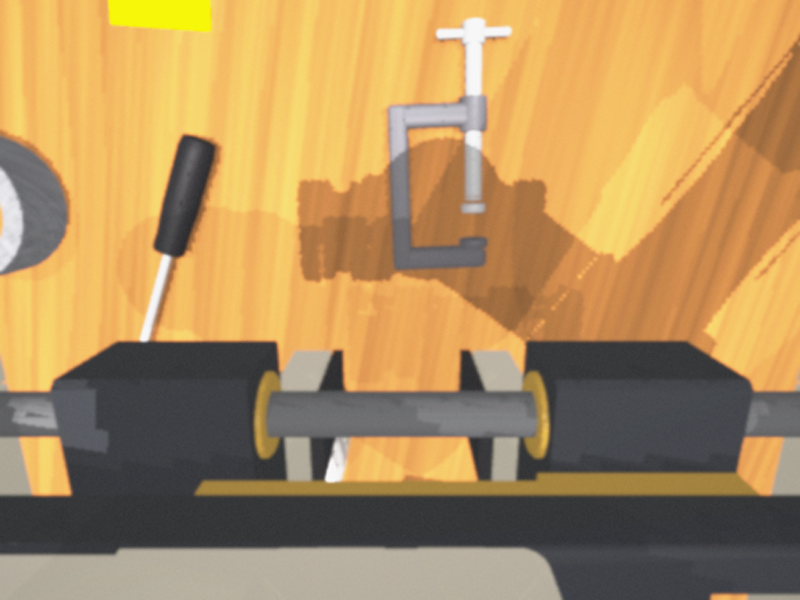

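The clamp's spine runs from (397,107) to (404,269), midpoint about (401,188). Its screw end is at (475,18) and its jaw end at y=269. The screwdriver is to the left at (180,200).

```bash
python3 - <<'E'
from h import *
np.set_printoptions(precision=4,suppress=True)
K=cam('wrist')[0];T=np.load('/tmp/w3.npy');s=1.5625
P=p2w((K,T),np.array([(397,107),(404,269),(401,188),(475,18),(475,210)])/s,.016)[:,:2]
d=P[1]-P[0];print(P,np.linalg.norm(d),'mid',(P[0]+P[1])/2,'yaw',np.degrees(np.arctan2(-d[0],d[1])))
d=P[4]-P[3];print('screw yaw',np.degrees(np.arctan2(-d[0],d[1])),np.linalg.norm(d))
E
```

```text
[[0.407  0.259 ]
 [0.3803 0.3728]
 [0.3938 0.3134]
 [0.3654 0.1937]
 [0.3366 0.3189]] 0.11688505943778539 mid [0.3936 0.3159] yaw 13.185243110408772
screw yaw 12.940707280470168 0.12843184965411988
```

Call:
apply_moves:
  targets:
    - {"travel": [27,0,20],"roll": 0,"jaw": 28}
    - {"travel": [26,0,25],"roll": -2.5,"jaw": 28}
    - {"travel": [0,0,45],"roll": 0,"jaw": 28}
    - {"travel": [0,0,45],"roll": 0,"jaw": 28}
    - {"travel": [0,0,40],"roll": 0,"jaw": 28}
    - {"travel": [0,0,25],"roll": 0,"jaw": 28}
    - {"travel": [0,0,15],"roll": 0,"jaw": 28}
    - {"travel": [0,0,7],"roll": 0,"jaw": 28}
    - {"travel": [0,0,2.5],"roll": 0,"jaw": 28}
    - {"travel": [0,0,0],"roll": 0,"jaw": 28}

```text
clock: 9.9
tool_pos: [0.3942, 0.3159, 0.026]
orientation: [-180.0, 0.0, -76.9]
force: [0.1, 0.4, 0.7]
opening: 0.0282
gripper_force: 0.0
```

Call:
apply_moves:
  targets:
    - {"travel": [0,0,0],"roll": 0,"jaw": 5}
    - {"travel": [0,0,0],"roll": 0,"jaw": 5}
    - {"travel": [0,0,0],"roll": 0,"jaw": 5}
    - {"travel": [0,0,0],"roll": 0,"jaw": 5}
    - {"travel": [0,0,0],"roll": 0,"jaw": 5}

```text
clock: 10.4
tool_pos: [0.394, 0.3166, 0.0264]
orientation: [-179.9, 0.1, -76.9]
force: [-0.7, -0.6, 6.8]
opening: 0.0136
gripper_force: 30.0
```

Call:
apply_moves:
  targets:
    - {"travel": [0,0,-15],"roll": 0,"jaw": 5}
    - {"travel": [0,0,-40],"roll": 0,"jaw": 5}
    - {"travel": [0,0,-45],"roll": 0,"jaw": 5}
    - {"travel": [20,-6,-40],"roll": 0,"jaw": 5}
    - {"travel": [40,-12,0],"roll": 0,"jaw": 5}
    - {"travel": [45,-14,0],"roll": 0,"jaw": 5}
    - {"travel": [45,-14,0],"roll": 0,"jaw": 5}
    - {"travel": [45,-14,0],"roll": 0,"jaw": 5}
    - {"travel": [40,-12,0],"roll": 0,"jaw": 5}
    - {"travel": [36,-10,0],"roll": 2.6,"jaw": 5}

```text
clock: 11.4
tool_pos: [0.5352, 0.0687, 0.1651]
orientation: [179.9, 0.0, -79.5]
force: [0.3, 1.7, -3.7]
opening: 0.0136
gripper_force: 30.0
```

Call:
apply_moves:
  targets:
    - {"travel": [0,0,0],"roll": 0,"jaw": 5}
    - {"travel": [0,0,0],"roll": 0,"jaw": 5}
    - {"travel": [0,0,0],"roll": 0,"jaw": 5}

```text
clock: 11.7
tool_pos: [0.5345, 0.0709, 0.1652]
orientation: [180.0, 0.0, -79.5]
force: [-0.6, -0.0, -3.5]
opening: 0.0138
gripper_force: 30.0
```

```bash
python3 - <<'E'
from h import *
o=ctrl.get_obs();im=ctrl.snapshot('wrist')
print(o['clock'],o['tool_pos'],o['orientation'],o['opening'],o['force'])
np.save('/tmp/w4.npy',cam('wrist',o)[1])
cv2.imwrite('pics/w4.png',cv2.resize(im[:,:,::-1],(800,600),interpolation=cv2.INTER_CUBIC))
E
```

```text
11.7 [0.53446495 0.0709358  0.16520942] [ 1.79955991e+02  1.15472745e-02 -7.94710453e+01] 0.013844475516475746 [-0.60828003 -0.01821753 -3.47025009]
```

View pics/w4.png

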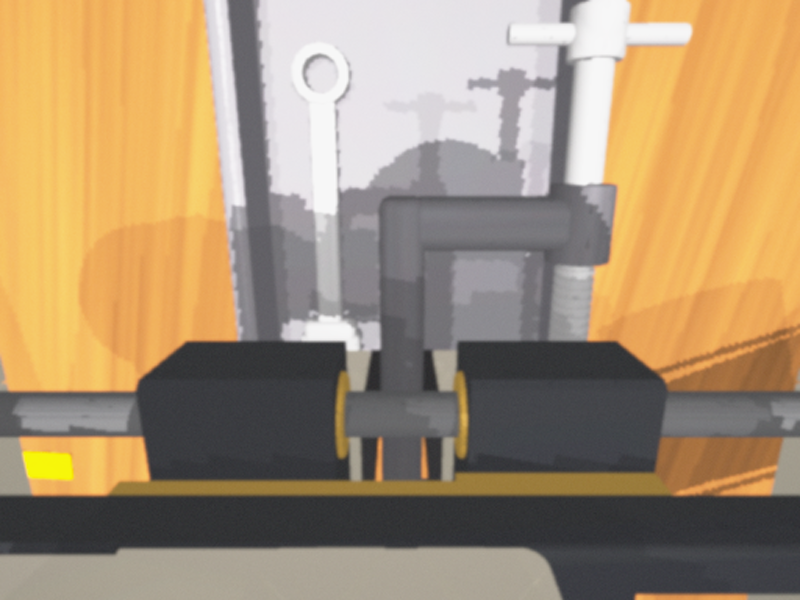

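The spanner lies in the far strip with its ring at (320,73), and the clamp is held above it. The outer edge of the tray's far rim runs (206,0)–(240,340). I'll use it to check the clearance at the near wall.

```bash
python3 - <<'E'
from h import *
np.set_printoptions(precision=4,suppress=True)
K=cam('wrist')[0];T=np.load('/tmp/w4.npy');s=1.5625
P=p2w((K,T),np.array([(206,2),(240,340)])/s,.043)[:,:2];d=P[1]-P[0];a=np.arctan2(-d[0],d[1])
n=np.array([np.cos(a),np.sin(a)]);print('rim',P,np.degrees(a),'rim-to-TCP along tray x',(P[1]-[.5345,.0709])@n,(P[0]-[.5345,.0709])@n)
# inner floor edge (near floor of far wall), z=.005
Q=p2w((K,T),np.array([(320,44),(325,150),(328,250)])/s,.015)[:,:2];print('spanner rel',(Q-[.5345,.0709])@n, Q)
# tommy bar right end at z~ .165-.022+.011
W=p2w((K,T),np.array([(690,34),(508,34),(616,220)])/s,.158)[:,:2];print('clamp rel x',(W-[.5345,.0709])@n)
E
```

```text
rim [[ 0.6502 -0.0545]
 [ 0.618   0.11  ]] 11.056984320256564 rim-to-TCP along tray x 0.08946124369485114 0.08946124369485113
spanner rel [0.0412 0.0412 0.0422] [[ 0.6005 -0.0519]
 [ 0.5902  0.0008]
 [ 0.5804  0.0562]]
clamp rel x [-0.0771 -0.0293 -0.0629]
```

Call:
apply_moves:
  targets:
    - {"travel": [0,0,30],"roll": 0,"jaw": 5}
    - {"travel": [0,0,40],"roll": 0,"jaw": 5}
    - {"travel": [0,0,25],"roll": 0,"jaw": 5}
    - {"travel": [0,0,15],"roll": 0,"jaw": 5}
    - {"travel": [0,0,10],"roll": 0,"jaw": 5}
    - {"travel": [0,0,6],"roll": 0,"jaw": 5}
    - {"travel": [0,0,4],"roll": 0,"jaw": 5}
    - {"travel": [0,0,2],"roll": 0,"jaw": 5}
    - {"travel": [0,0,0],"roll": 0,"jaw": 5}

```text
clock: 12.65
tool_pos: [0.5353, 0.0709, 0.0339]
orientation: [-180.0, 0.0, -79.5]
force: [-0.6, 0.4, -3.1]
opening: 0.0135
gripper_force: 30.0
```

Call:
apply_moves:
  targets:
    - {"travel": [0,0,1.5],"roll": 0,"jaw": 5}
    - {"travel": [0,0,1.2],"roll": 0,"jaw": 5}
    - {"travel": [0,0,0],"roll": 0,"jaw": 20}
    - {"travel": [0,0,0],"roll": 0,"jaw": 20}
    - {"travel": [0,0,0],"roll": 0,"jaw": 20}

```text
clock: 13.15
tool_pos: [0.5354, 0.0707, 0.0312]
orientation: [-180.0, 0.0, -79.5]
force: [-0.2, 0.3, -0.4]
opening: 0.0196
gripper_force: 0.0
```

Call:
apply_moves:
  targets:
    - {"travel": [0,0,-5],"roll": 0,"jaw": 20}
    - {"travel": [0,0,-20],"roll": 0,"jaw": 20}
    - {"travel": [0,0,-40],"roll": 0,"jaw": 80}
    - {"travel": [0,0,-45],"roll": 0,"jaw": 80}
    - {"travel": [0,0,-45],"roll": 0,"jaw": 80}
    - {"travel": [0,0,-45],"roll": 0,"jaw": 80}
    - {"travel": [0,0,-20],"roll": 0,"jaw": 80}

```text
clock: 13.85
tool_pos: [0.5365, 0.0709, 0.2562]
orientation: [-179.6, 0.1, -79.5]
force: [0.3, 0.9, -0.1]
opening: 0.0545
gripper_force: 0.0
```

Call:
apply_moves:
  targets:
    - {"travel": [38,22.8,0],"roll": 0,"jaw": 80}
    - {"travel": [38,22.8,0],"roll": 0,"jaw": 80}
    - {"travel": [38,22.8,0],"roll": 0,"jaw": 80}
    - {"travel": [38,22.8,0],"roll": 0,"jaw": 80}
    - {"travel": [38,22.8,0],"roll": 0,"jaw": 80}
    - {"travel": [38,22.8,0],"roll": 0,"jaw": 80}
    - {"travel": [38,22.8,0],"roll": 0,"jaw": 80}
    - {"travel": [38,22.8,0],"roll": 0,"jaw": 80}

```text
clock: 14.65
tool_pos: [0.4102, -0.263, 0.2516]
orientation: [-179.9, -0.0, -79.5]
force: [1.3, -0.3, -0.0]
opening: 0.08
gripper_force: 0.0
```

Call:
apply_moves:
  targets:
    - {"travel": [0,0,0],"roll": 8,"jaw": 80}
    - {"travel": [0,0,0],"roll": 8,"jaw": 80}
    - {"travel": [0,0,0],"roll": 8,"jaw": 80}
    - {"travel": [0,0,0],"roll": 8,"jaw": 80}
    - {"travel": [0,0,0],"roll": 8,"jaw": 80}
    - {"travel": [0,0,0],"roll": 8,"jaw": 80}
    - {"travel": [0,0,0],"roll": 7.5,"jaw": 80}
    - {"travel": [0,0,0],"roll": 0,"jaw": 80}
    - {"travel": [0,0,0],"roll": 0,"jaw": 80}

```text
clock: 15.55
tool_pos: [0.4111, -0.2615, 0.2511]
orientation: [-180.0, 0.0, -134.8]
force: [0.3, 0.2, 0.3]
opening: 0.0799
gripper_force: 0.0
```

```bash
python3 - <<'E'
from h import *
o=ctrl.get_obs();im=ctrl.snapshot('wrist')
print(o['clock'],o['tool_pos'],o['orientation'],o['opening'])
np.save('/tmp/w5.npy',cam('wrist',o)[1])
cv2.imwrite('pics/w5.png',cv2.resize(im[:,:,::-1],(800,600),interpolation=cv2.INTER_CUBIC))
E
```

```text
15.55 [ 0.41114279 -0.261516    0.25112705] [-1.79985115e+02  9.28086024e-03 -1.34759787e+02] 0.07987400837347927
```

View pics/w5.png

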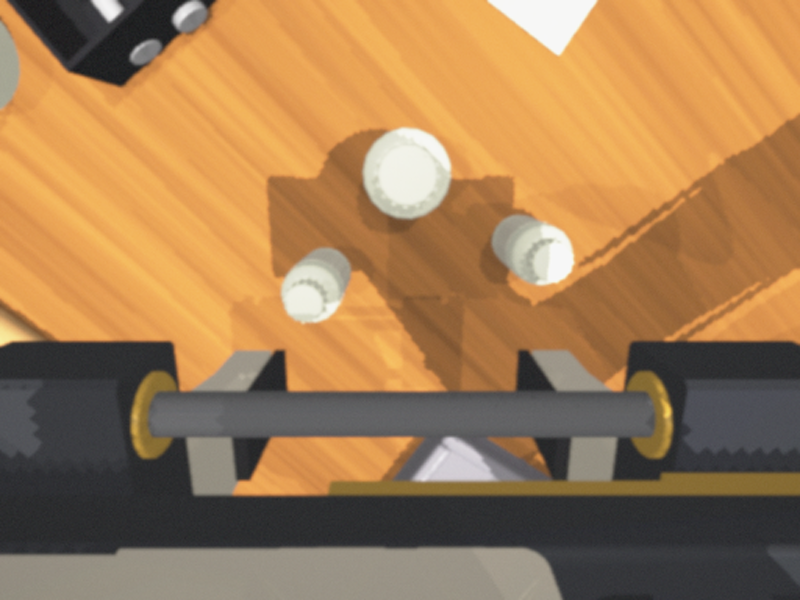

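The big bottle's cap is at (408,174), with the two smaller ones at (316,285) and (535,250).

```bash
python3 - <<'E'
from h import *
K=cam('wrist')[0];T=np.load('/tmp/w5.npy');s=1.5625
P=p2w((K,T),np.array([(408,174),(306,300),(548,260)])/s,.125)
t=np.radians(-134.76);xt=np.array([np.cos(t),np.sin(t)]);yt=np.array([np.sin(t),-np.cos(t)])
for p in P:
    d=p[:2]-[.41114,-.26152];print(p,'tool dx,dy mm',d@xt*1e3,d@yt*1e3)
E
```

```text
[ 0.3612768  -0.30629522  0.125     ] tool dx,dy mm 66.90381006873902 3.878022158342606
[ 0.44876755 -0.29781905  0.125     ] tool dx,dy mm -0.7204184591421624 -52.2774813486245
[ 0.33901059 -0.22075006  0.125     ] tool dx,dy mm 21.83990384108061 79.92407901739404
```

Call:
apply_moves:
  targets:
    - {"travel": [34,2,0],"roll": 0,"jaw": 74}
    - {"travel": [33,2,0],"roll": 0,"jaw": 74}
    - {"travel": [0,0,30],"roll": 0,"jaw": 74}
    - {"travel": [0,0,40],"roll": 0,"jaw": 74}
    - {"travel": [0,0,40],"roll": 0,"jaw": 74}
    - {"travel": [0,0,30],"roll": 0,"jaw": 74}
    - {"travel": [0,0,15],"roll": 0,"jaw": 74}
    - {"travel": [0,0,6],"roll": 0,"jaw": 74}
    - {"travel": [0,0,0],"roll": 0,"jaw": 74}

```text
clock: 16.5
tool_pos: [0.3609, -0.306, 0.0895]
orientation: [179.9, -0.0, -134.9]
force: [0.2, -1.5, 0.6]
opening: 0.0737
gripper_force: 0.0
```

Call:
apply_moves:
  targets:
    - {"travel": [0,0,0],"roll": 0,"jaw": 62}
    - {"travel": [0,0,0],"roll": 0,"jaw": 56}
    - {"travel": [0,0,0],"roll": 0,"jaw": 52}
    - {"travel": [0,0,0],"roll": 0,"jaw": 45}
    - {"travel": [0,0,0],"roll": 0,"jaw": 40}
    - {"travel": [0,0,0],"roll": 0,"jaw": 40}
    - {"travel": [0,0,0],"roll": 0,"jaw": 40}

```text
clock: 17.2
tool_pos: [0.3616, -0.3064, 0.0905]
orientation: [-179.9, 0.0, -135.0]
force: [0.4, 0.9, 6.7]
opening: 0.0514
gripper_force: 30.0
```

Call:
apply_moves:
  targets:
    - {"travel": [0,0,-10],"roll": 0,"jaw": 40}
    - {"travel": [0,0,-30],"roll": 0,"jaw": 40}
    - {"travel": [0,0,-40],"roll": 0,"jaw": 40}
    - {"travel": [0,0,-30],"roll": 0,"jaw": 40}
    - {"travel": [-25,4,0],"roll": 0,"jaw": 40}
    - {"travel": [-40,6,0],"roll": 0,"jaw": 40}
    - {"travel": [-45,6.5,0],"roll": 0,"jaw": 40}
    - {"travel": [-45,6.5,0],"roll": 0,"jaw": 40}
    - {"travel": [-45,6.5,0],"roll": 0,"jaw": 40}
    - {"travel": [-40,6,0],"roll": 0,"jaw": 40}

```text
clock: 18.2
tool_pos: [0.5061, -0.1093, 0.2003]
orientation: [180.0, 0.0, -135.0]
force: [0.5, -1.0, -1.1]
opening: 0.0514
gripper_force: 30.0
```

Call:
apply_moves:
  targets:
    - {"travel": [-25,3.5,0],"roll": 0,"jaw": 40}
    - {"travel": [-11,1.4,0],"roll": 0,"jaw": 40}
    - {"travel": [0,0,0],"roll": 0,"jaw": 40}
    - {"travel": [0,0,0],"roll": 0,"jaw": 40}

```text
clock: 18.6
tool_pos: [0.5268, -0.0827, 0.1997]
orientation: [180.0, -0.0, -135.0]
force: [0.1, 0.1, -1.1]
opening: 0.0511
gripper_force: 30.0
```

Call:
apply_moves:
  targets:
    - {"travel": [0,0,20],"roll": 0,"jaw": 40}
    - {"travel": [0,0,30],"roll": 0,"jaw": 40}
    - {"travel": [0,0,22],"roll": 0,"jaw": 40}
    - {"travel": [0,0,14],"roll": 0,"jaw": 40}
    - {"travel": [0,0,8],"roll": 0,"jaw": 40}
    - {"travel": [0,0,5],"roll": 0,"jaw": 40}
    - {"travel": [0,0,2.5],"roll": 0,"jaw": 40}
    - {"travel": [0,0,1],"roll": 0,"jaw": 40}
    - {"travel": [0,0,0],"roll": 0,"jaw": 40}
    - {"travel": [0,0,0],"roll": 0,"jaw": 40}

```text
clock: 19.6
tool_pos: [0.5279, -0.0822, 0.0979]
orientation: [-180.0, 0.0, -135.0]
force: [1.0, -0.5, -1.0]
opening: 0.051
gripper_force: 30.0
```

Call:
apply_moves:
  targets:
    - {"travel": [0,0,1.2],"roll": 0,"jaw": 40}
    - {"travel": [0,0,1],"roll": 0,"jaw": 40}
    - {"travel": [0,0,0],"roll": 0,"jaw": 40}
    - {"travel": [0,0,0],"roll": 0,"jaw": 56}
    - {"travel": [0,0,0],"roll": 0,"jaw": 64}
    - {"travel": [0,0,0],"roll": 0,"jaw": 70}
    - {"travel": [0,0,0],"roll": 0,"jaw": 70}

```text
clock: 20.3
tool_pos: [0.5275, -0.0823, 0.0951]
orientation: [180.0, -0.0, -135.0]
force: [0.6, 0.9, -0.6]
opening: 0.0688
gripper_force: 0.0
```

Call:
apply_moves:
  targets:
    - {"travel": [0,0,-10],"roll": 0,"jaw": 70}
    - {"travel": [0,0,-40],"roll": 0,"jaw": 70}
    - {"travel": [0,0,-45],"roll": 0,"jaw": 70}
    - {"travel": [0,0,-45],"roll": 0,"jaw": 70}
    - {"travel": [0,0,-15],"roll": 0,"jaw": 70}
    - {"travel": [0,0,0],"roll": 0,"jaw": 70}

```text
clock: 20.9
tool_pos: [0.529, -0.0822, 0.2542]
orientation: [-179.8, 0.3, -135.0]
force: [0.9, 1.1, 0.2]
opening: 0.07
gripper_force: 0.0
```

Call:
apply_moves:
  targets:
    - {"travel": [-3.2,40,0],"roll": 0,"jaw": 30}
    - {"travel": [-3.2,40,0],"roll": 0,"jaw": 30}
    - {"travel": [-3.2,40,0],"roll": 0,"jaw": 30}
    - {"travel": [0,0,0],"roll": -8,"jaw": 30}
    - {"travel": [0,0,0],"roll": -8,"jaw": 30}
    - {"travel": [0,0,0],"roll": -8,"jaw": 30}
    - {"travel": [0,0,0],"roll": -8,"jaw": 30}
    - {"travel": [0,0,0],"roll": -8,"jaw": 30}
    - {"travel": [0,0,0],"roll": -8,"jaw": 30}
    - {"travel": [0,0,0],"roll": -7.8,"jaw": 30}

```text
clock: 21.9
tool_pos: [0.4489, 0.0092, 0.2496]
orientation: [179.9, -0.0, -78.9]
force: [0.7, -0.0, 0.0]
opening: 0.0301
gripper_force: 0.0
```

Call:
apply_moves:
  targets:
    - {"travel": [0,0,30],"roll": 0,"jaw": 30}
    - {"travel": [0,0,40],"roll": 0,"jaw": 30}
    - {"travel": [0,0,40],"roll": 0,"jaw": 30}
    - {"travel": [0,0,30],"roll": 0,"jaw": 30}
    - {"travel": [0,0,15],"roll": 0,"jaw": 30}
    - {"travel": [0,0,0],"roll": 0,"jaw": 30}
    - {"travel": [0,0,0],"roll": 0,"jaw": 30}

```text
clock: 22.6
tool_pos: [0.4494, 0.0092, 0.0952]
orientation: [179.9, -0.0, -79.2]
force: [-0.3, 0.4, 0.8]
opening: 0.03
gripper_force: 0.0
```

```bash
python3 - <<'E'
from h import *
o=ctrl.get_obs();im=ctrl.snapshot('wrist')
print(o['clock'],o['tool_pos'],o['orientation'],o['opening'])
t=ctrl.snapshot('top');cv2.imwrite('/tmp/t2.png',t[:,:,::-1])
a=cv2.resize(im[:,:,::-1],(520,390));b=cv2.resize(t[105:255,185:291,::-1],(276,390),interpolation=cv2.INTER_CUBIC)
cv2.imwrite('/tmp/w6.png',im[:,:,::-1]);np.save('/tmp/w6.npy',cam('wrist',o)[1])
cv2.imwrite('pics/w6.png',np.hstack([a,b]))
E
```

```text
22.6 [0.44939996 0.00919562 0.09524451] [ 1.79944122e+02 -2.79691071e-02 -7.91675397e+01] 0.029956500245522717
```

View pics/w6.png

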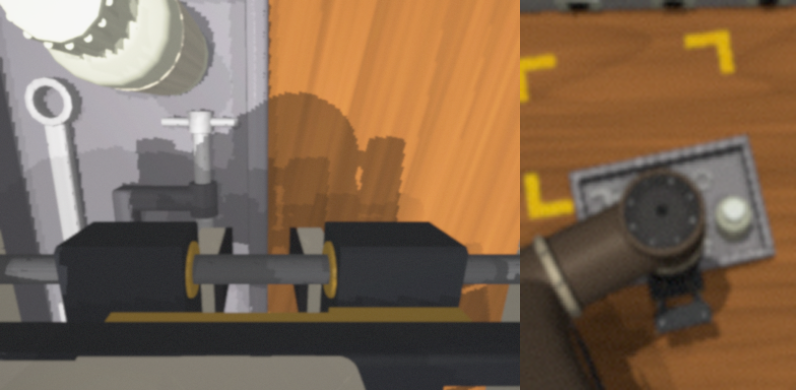

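All three things are packed, with the bottle upright near the -y end wall. The near rim, at about x=260, is centred between the fingers. That was the tenth and last picture, so the rest is checked by numbers.

Call:
apply_moves:
  targets:
    - {"travel": [0,0,20],"roll": 0,"jaw": 30}
    - {"travel": [0,0,14],"roll": 0,"jaw": 30}
    - {"travel": [0,0,6],"roll": 0,"jaw": 30}
    - {"travel": [0,0,0],"roll": 0,"jaw": 30}
    - {"travel": [0,0,0],"roll": 0,"jaw": 20}
    - {"travel": [0,0,0],"roll": 0,"jaw": 14}
    - {"travel": [0,0,0],"roll": 0,"jaw": 10}
    - {"travel": [0,0,0],"roll": 0,"jaw": 10}
    - {"travel": [0,0,0],"roll": 0,"jaw": 10}

```text
clock: 23.6
tool_pos: [0.4508, 0.0098, 0.056]
orientation: [-179.8, 0.0, -79.1]
force: [2.9, 0.0, 5.0]
opening: 0.0116
gripper_force: 30.0
```

```bash
cat > fit.py <<'E'
# fit rectangles to tray rim (grey, against wood) in a top picture: pose from a given guess by maximising edge response
from h import *
from scipy.optimize import minimize
def tray(img,g,z=.047):
    KT=cam('top');L=cv2.GaussianBlur(cv2.cvtColor(img,cv2.COLOR_BGR2LAB)[:,:,2].astype(np.float32),(0,0),1)
    t=np.linspace(-1,1,60)
    def pts(hx,hy):
        return np.vstack([np.c_[s*hx+0*t,t*(hy-.012)] for s in(1,-1)]+[np.c_[t*(hx-.012),s*hy+0*t] for s in(1,-1)])
    A,B=pts(.089,.134),pts(.101,.146)
    def val(P,p):
        c,s=np.cos(p[2]),np.sin(p[2]);W=np.c_[P@np.array([[c,s],[-s,c]])+p[:2],np.full(len(P),z)]
        q=w2p(KT,W).astype(np.float32);return cv2.remap(L,q[:,:1],q[:,1:],1).ravel()
    f=lambda p:-np.mean(np.clip(val(B,p)-val(A,p),0,12))
    r=minimize(f,g,method='Nelder-Mead',options=dict(initial_simplex=np.array([g]*4)+np.vstack([np.zeros(3),np.diag([.012,.012,.06])]),xatol=1e-4,fatol=1e-4))
    return r.x,-r.fun
E
python3 - <<'E'
from fit import *
np.set_printoptions(precision=4,suppress=True)
for f in('t2','t1'):
    for g in([.541,.0115,.185],[.535,.006,.16]): print(f,*tray(cv2.imread(f'/tmp/{f}.png'),np.array(g)))
E
```

```text
t2 [0.5417 0.0092 0.2116] 9.193593978881836
t2 [0.5404 0.0088 0.2009] 9.19507884979248
t1 [0.5424 0.0129 0.2073] 11.456058502197266
t1 [0.541  0.0131 0.2191] 11.455053329467773
```

Call:
apply_moves:
  targets:
    - {"travel": [-0.7,-2.9,0],"roll": 0.25,"jaw": 10}
    - {"travel": [-1.4,-5.8,0],"roll": 0.25,"jaw": 10}
    - {"travel": [-2.2,-8.7,0],"roll": 0.25,"jaw": 10}
    - {"travel": [-2.9,-11.6,0],"roll": 0.25,"jaw": 10}
    - {"travel": [-3.4,-13.6,0],"roll": 0.25,"jaw": 10}
    - {"travel": [-2.9,-11.6,0],"roll": 0.25,"jaw": 10}
    - {"travel": [-2.2,-8.7,0],"roll": 0.25,"jaw": 10}
    - {"travel": [-1.4,-5.8,0],"roll": 0.25,"jaw": 10}
    - {"travel": [-0.7,-2.9,0],"roll": 0,"jaw": 10}
    - {"travel": [0,0,0],"roll": 0,"jaw": 10}

```text
clock: 24.6
tool_pos: [0.5117, 0.0361, 0.0549]
orientation: [179.4, -0.2, -81.3]
force: [-14.8, -6.8, 23.6]
opening: 0.0118
gripper_force: 30.3
```

```bash
python3 - <<'E'
from fit import *
np.set_printoptions(precision=4,suppress=True)
o=ctrl.get_obs();t=ctrl.snapshot('top')[:,:,::-1].copy();print(o['tool_pos'],o['orientation'],o['force'],o['moment'],o['opening'])
cv2.imwrite('/tmp/t3.png',t)
p=o['tool_pos'];y=np.radians(o['orientation'][2]+90)
g=p[:2]-np.array([[np.cos(y),-np.sin(y)],[np.sin(y),np.cos(y)]])@[-.089,.0163]
print(g,y,*tray(t,np.r_[g,y]),*tray(t,np.r_[g-.005,y-.03]))
E
```

```text
[0.5117 0.0361 0.0549] [179.3792  -0.1641 -81.3068] [-14.8391  -6.7619  23.6296] [-2.3776  5.6985 -0.4542] 0.011838549802110295
[0.6021 0.0335] 0.15172518968747856 [0.5998 0.0345 0.1014] 9.37757682800293 [0.5999 0.0342 0.1028] 9.377394676208496
```

Call:
apply_moves:
  targets:
    - {"travel": [-0.6,-2.9,-1],"roll": 0,"jaw": 10}
    - {"travel": [-1.3,-5.9,0],"roll": 0,"jaw": 10}
    - {"travel": [-2.1,-9.8,0],"roll": 0,"jaw": 10}
    - {"travel": [-2.7,-12.7,0],"roll": 0,"jaw": 10}
    - {"travel": [-3.2,-14.7,0],"roll": 0,"jaw": 10}
    - {"travel": [-3.2,-14.7,0],"roll": 0,"jaw": 10}
    - {"travel": [-2.7,-12.7,0],"roll": 0,"jaw": 10}
    - {"travel": [-2.1,-9.8,0],"roll": 0,"jaw": 10}
    - {"travel": [-1.3,-5.9,0],"roll": 0,"jaw": 10}
    - {"travel": [-0.6,-2.9,0],"roll": 0,"jaw": 10}

```text
clock: 25.65
tool_pos: [0.601, 0.0709, 0.055]
orientation: [179.5, -0.1, -81.3]
force: [-10.4, -4.1, 10.1]
opening: 0.0117
gripper_force: 30.1
```

Call:
apply_moves:
  targets:
    - {"travel": [0,0,0],"roll": 0,"jaw": 10}
    - {"travel": [0,0,0],"roll": 0,"jaw": 10}

```text
clock: 25.85
tool_pos: [0.6013, 0.071, 0.0551]
orientation: [179.6, -0.1, -81.3]
force: [-6.3, -3.7, 5.0]
opening: 0.0118
gripper_force: 30.1
```

```bash
python3 - <<'E'
from fit import *
np.set_printoptions(precision=4,suppress=True)
o=ctrl.get_obs();t=ctrl.snapshot('top')[:,:,::-1].copy();print(o['tool_pos'],o['orientation'],o['force'],o['moment'],o['opening'])
cv2.imwrite('/tmp/t4.png',t)
p=o['tool_pos'];y=np.radians(o['orientation'][2]+90)
g=p[:2]-np.array([[np.cos(y),-np.sin(y)],[np.sin(y),np.cos(y)]])@[-.089,.0163]
print(g,y,*tray(t,np.r_[g,y]),*tray(t,np.r_[g-.005,y-.03]))
m=cv2.inRange(cv2.cvtColor(t,cv2.COLOR_BGR2HSV),(22,150,120),(35,255,255))
for c in cv2.findContours(m,0,2)[0]:
    if cv2.contourArea(c)>10: print('tape',p2w(cam('top'),cv2.approxPolyDP(c,1.6,True)[:,0],0)[:,:2].round(3).tolist())
E
```

```text
[0.6013 0.071  0.0551] [179.5709  -0.0844 -81.2884] [-6.305  -3.7038  5.02  ] [-1.3169  2.4347 -0.4287] 0.011828175974217387
[0.6918 0.0683] 0.15204525766448043 [0.6889 0.0714 0.1338] 8.68331527709961 [0.689  0.0716 0.1388] 8.683775901794434
tape [[0.602, 0.224], [0.565, 0.228], [0.564, 0.196], [0.577, 0.22]]
tape [[0.656, -0.107], [0.656, -0.091], [0.61, -0.093], [0.603, -0.048], [0.586, -0.048], [0.593, -0.113]]
tape [[0.81, 0.196], [0.803, 0.258], [0.742, 0.249], [0.746, 0.237], [0.789, 0.241], [0.801, 0.196]]
tape [[0.839, -0.021], [0.826, -0.021], [0.829, -0.067], [0.79, -0.074], [0.785, -0.091], [0.846, -0.084]]
```

Call:
apply_moves:
  targets:
    - {"travel": [0,-2,0],"roll": 0,"jaw": 10}
    - {"travel": [0,-3,0],"roll": 0,"jaw": 10}
    - {"travel": [0,-3,0],"roll": 0,"jaw": 10}
    - {"travel": [0,-2,0],"roll": 0,"jaw": 10}
    - {"travel": [0,0,0],"roll": 0,"jaw": 10}
    - {"travel": [0,0,0],"roll": 0,"jaw": 16}
    - {"travel": [0,0,0],"roll": 0,"jaw": 24}
    - {"travel": [0,0,0],"roll": 0,"jaw": 24}
    - {"travel": [0,0,0],"roll": 0,"jaw": 24}

```text
clock: 26.8
tool_pos: [0.6151, 0.0745, 0.0562]
orientation: [-180.0, 0.0, -81.2]
force: [0.2, 0.4, -0.4]
opening: 0.0237
gripper_force: 0.0
```

Call:
apply_moves:
  targets:
    - {"travel": [0,0,-10],"roll": 0,"jaw": 24}
    - {"travel": [0,0,-20],"roll": 0,"jaw": 24}
    - {"travel": [0,0,-40],"roll": 0,"jaw": 30}
    - {"travel": [0,0,-45],"roll": 0,"jaw": 30}
    - {"travel": [0,0,-45],"roll": 0,"jaw": 30}
    - {"travel": [0,40,-30],"roll": 0,"jaw": 30}
    - {"travel": [0,45,0],"roll": 0,"jaw": 30}
    - {"travel": [0,45,0],"roll": 0,"jaw": 30}
    - {"travel": [0,45,0],"roll": 0,"jaw": 30}
    - {"travel": [0,0,0],"roll": 0,"jaw": 30}

```text
clock: 27.8
tool_pos: [0.4373, 0.0461, 0.2474]
orientation: [-179.9, 0.1, -81.2]
force: [1.0, 0.6, 0.5]
opening: 0.0302
gripper_force: 0.0
```

```bash
python3 - <<'E'
from fit import *
np.set_printoptions(precision=4,suppress=True)
o=ctrl.get_obs();t=ctrl.snapshot('top')[:,:,::-1].copy();print(o['clock'],o['tool_pos'],o['orientation'],o['force'])
cv2.imwrite('/tmp/t5.png',t)
for g in([.700,.071,.14],[.692,.066,.10],[.705,.078,.17]): print(*tray(t,np.array(g)))
KT=cam('top')
m=cv2.inRange(cv2.cvtColor(t,cv2.COLOR_BGR2HSV),(22,150,120),(35,255,255))
for c in cv2.findContours(m,0,2)[0]:
    if cv2.contourArea(c)>10: print('tape',p2w(KT,cv2.approxPolyDP(c,1.6,True)[:,0],0)[:,:2].round(3).tolist())
# clear grey rectangle (low saturation) as second check; bottle = white blob
hsv=cv2.cvtColor(t,cv2.COLOR_BGR2HSV)
g=cv2.inRange(hsv,(0,0,40),(180,75,255));q=w2p(KT,[[.70,.07,.03]])[0].astype(int)
roi=np.zeros_like(g);cv2.circle(roi,tuple(map(int,q)),62,255,-1);g=cv2.morphologyEx(g&roi,cv2.MORPH_OPEN,np.ones((3,3)))
c=max(cv2.findContours(g,0,2)[0],key=cv2.contourArea);b=cv2.boxPoints(cv2.minAreaRect(c))
W=p2w(KT,b,.047)[:,:2];print('rect',W.round(3).tolist(),W.mean(0),np.linalg.norm(W-np.roll(W,1,0),axis=1))
w=cv2.inRange(hsv,(0,0,190),(180,60,255))&roi
for c in cv2.findContours(w,0,2)[0]:
    if cv2.contourArea(c)>12:
        x,_=cv2.minEnclosingCircle(c);print('white',cv2.contourArea(c),p2w(KT,[x],.125)[0,:2])
E
```

```text
27.8 [0.4373 0.0461 0.2474] [-179.916     0.1061  -81.1699] [0.9628 0.5656 0.4602]
[0.6973 0.0668 0.134 ] 10.341585159301758
[0.6979 0.0651 0.1366] 10.340928077697754
[0.6973 0.0661 0.1323] 10.342501640319824
tape [[0.619, 0.236], [0.573, 0.232], [0.569, 0.224], [0.572, 0.216], [0.614, 0.22]]
tape [[0.656, -0.107], [0.656, -0.091], [0.61, -0.093], [0.603, -0.048], [0.586, -0.048], [0.593, -0.113]]
tape [[0.81, 0.196], [0.803, 0.258], [0.742, 0.245], [0.755, 0.237], [0.789, 0.241]]
tape [[0.839, -0.021], [0.83, -0.025], [0.838, -0.059], [0.825, -0.071], [0.785, -0.078], [0.785, -0.091], [0.846, -0.084]]
rect [[0.776, 0.223], [0.817, -0.059], [0.528, -0.096], [0.489, 0.177]] [0.6525 0.0614] [0.2903 0.2851 0.2917 0.2762]
white 30.5 [ 0.6861 -0.0247]
white 499.0 [0.8733 0.0678]
```

The tray is centred within about 6 mm and 0.02 rad of its place. The bottle cap's position fits an upright bottle at the spot where it was set, and the arm is clear. Handing in.

```bash
python3 -c "
from plant import ctrl
print(ctrl.close_job())"
```

```text
the job is handed in; nothing more can be done
None
```

The job is handed in with no verdict shown: the spanner, clamp and bottle are in the tray, which by the last top-camera measurement sits about 6 mm and 0.02 rad from its place, with the bottle upright; the final state was checked by numbers only, and the spanner and clamp were last seen in place just before the slide.

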